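# Portion marbles into a jar through the cam-lever filling hopper

## Robot

A 7-joint arm with a two-finger parallel gripper is mounted at the origin on the work surface. World frame = base frame: x ahead of the robot, y to its left, z up, the work surface at z = 0. Lengths are in m, angles in rad, forces in N, time in s.
With the tool pointing down it reaches from about 0.4 to 0.875 m from the base axis. Payload 19.3 kg.
Tool frame: the origin (TCP) lies at the very end of the fingers, on their centre line; the grasp point (between the pads) lies 19 mm behind it; z points along the fingers, y is the line along which they close (so a half turn about z gives the same grasp; the last joint's range is limited). The gripper opens to 85 mm and grips with 20 to 120 N. Pads are 22 mm wide; open, the fingers measure 114 mm over their backs; the gripper's body (76 mm by 85 mm) begins 54 mm behind the grasp point. The pads swing forward as they close: fully open they stand 13 mm farther back than shut.
Start: joints at [1.167, 0.521, -0.036, 1.599, 0.021, 1.021, -0.113], TCP at [0.205, -0.591, 0.231] pointing down, gripper open.
Joint ranges: [-2.91, 2.91], [-0.3, 2.13], [-1.5, 1.42], [0.17, 2.43], [-1.26, 4.41], [0.16, 1.93], [-2.52, 2.52]. Speed limits (rad/s): [1.89, 1.89, 2.39, 2.39, 3.01, 3.01, 3.01].

## Interface

Orientations are given as [roll, pitch, yaw] about the fixed x, y, z axes, in that order (R = Rz(yaw) Ry(pitch) Rx(roll)).
In Python, from cell import telemetry, eyes, ticket gives the robot as it stands.
- The arm moves only by the tool carry_out, never from a script. Its argument "moves" is text: rows parted by semicolons, each of 7 numbers parted by spaces: the shift along the tool's x, y, z in cm, then the turn, a rotation vector about the tool's x, y, z in rad, then the finger opening in cm, from 0 to 8.54. In form: x y z ax ay az gripper; .... A call has 1 to 8 rows; each row shifts and turns the commanded pose from where the row before left it, along the tool's axes as they then stand; what a row does not reach is not made up. A row lasts 1/8 s, in which the tool goes at most 62.5 mm and 10.7 degrees, less where a joint would pass 70% of its speed; a pose out of reach is approached as far as the arm can. A call is refused whole if a number of a shift passes 6.25 or a number of a turn 0.188, either way. A call with a gripper value outside its range is refused whole. The fingers move at their own pace and stop on an object; the grip force is fixed at half the most. Time passes only in rows, so rows that do not move let the fingers close. It gives the time, the measured TCP pose, the force, the opening and the grip force at its end, in the units of the state.
- telemetry.state(): the state, without advancing time (a new reading comes with each control period).
- eyes.grab_frame(name): name is "scene" or "top"; returns (picture, depth): 400x640x3 uint8, red, green, blue; 400x640 float32, m along the optical axis (not along the pixel's ray), 0 where there is no reading.
- eyes.camera_params(name): a dict with "K" (3x3 intrinsics, pixels), "extrinsics" (4x4, takes a point from world to camera coordinates). Camera axes: x right, y down, z forward; pixel columns grow to the right and rows downward; lengths in m; the calibration is good to about 2 mm. A picture is of the moment at which its call begins. camera_params takes no time and is no camera call.
- ticket.sign_off(): hands the job in; it is judged then, once.
The state is a dict: "t": time; "q": joint angles; "qd": joint speeds; "joint_efforts": joint torques, N m; "tcp_pos": TCP position; "tcp_rot": TCP orientation; "force": force on the tool from outside, world axes, zero at the start; "ft_torque": the same for the moment, N m; "grip_width": finger opening in m; "grasp_force": force on a finger pad.
Only numpy, scipy, OpenCV 4.12 (cv2) and the standard library are available. Lean on these libraries where they do the work, as an engineer would, in place of code of your own. Each camera call takes 0.05 s, during which the arm holds its last target. There are 200 camera calls.

## Task

Portion some marbles into the open jar with the filling hopper: with the scoop, and not with the fingers, tip at least three of the tray's marbles into the hopper while its gate is closed, and set the scoop down flat. Then swing the hopper's cam lever up by its black grip to the point of highest lift, where it stands upright, and hold it there against its spring while the marbles run out, so that at least three end up in the jar; finish while still holding the lever at the highest lift. Leave the jar in its place and everything else undisturbed.

Things in the scene. Friction and masses are not known exactly. Their poses are not given: they have to be found in the camera images.
- hopper: bench filling hopper, fixed: clear plastic bin, floor sloping 25 deg to the gate, on posts over a dark base plate 235 x 150 x 8 mm. Origin: on the work surface under the bin; x = discharge direction (bin, gate, lever, jar in that order), y along the lever's shaft, z up. Bin 72 mm wide inside; flared collar on top, rim 196 mm up at back and sides; front wall at x = +28 mm, 202 mm high
- hopper_mouth (a point): centre of the hopper's filling mouth, 200 mm above the work surface; the collar reaches 60 mm behind it (-x of the hopper), 56 mm ahead, 65 mm to each side
- behind_gate (a point): point on the bin's axis 19 mm behind the closed gate, 11 mm above the sloping floor: the marbles collect here
- gate (a joint): lift gate at the front of the bin, a steel plate: its lift in m. 0 closed, 0.033 at the highest lift. Carried by the cam: lift = 0.022 x (sin(angle - 0.524) + 0.5), angle = the cam lever's value. A marble passes from about 0.023 on
- cam_lever (a joint): eccentric lever that lifts the gate, turning about hopper y; rad. 0 = at rest, pointing along hopper +x and 30 deg below level; grows as the grip swings up; 2.09 (upright, grip straight above the shaft) is the highest lift; beyond, it leans over the bin to a stop at 2.6 and the gate sinks. A spring returns it to 0 when let go (1 N at the grip at rest, 2 to 3 N upright)
- cam_axis (a point): middle of the lever's shaft, 150 mm above the work surface, 66 mm from the hopper's origin along its x
- lever_grip (a point): centre of the black barrel grip on the lever's end, a roller 24 mm across and 28 mm wide between flat ends (its axis parallel to the shaft), 115 mm from the shaft axis; rod 12 mm thick. At rest it is 92 mm above the work surface and 166 mm from the hopper's origin along its x; upright 265 mm above the surface
- jar: open glass jar standing on the hopper's base plate under the chute, 72 mm wide, 62 mm high, wall 3.5 mm. Origin: centre of its underside
- jar_middle (a point): middle of the jar's inside, 30 mm above its underside
- tray: open wooden tray, fixed, 215 mm long (its x), 86 wide (its y), 32 high; walls and floor 5 mm (76 mm wide inside). Origin on the underside; inside, the floor runs from the upright end wall at x = -100 mm to x = +83 mm, where a 45 deg ramp rises away to the +x end for scooping against. The scoop lies at the -x end, mouth towards +x, where the marbles lie
- scoop: steel scoop with wooden handle, lying in the tray. Origin: centre of its flat underside; x to the mouth, z up. Bowl 76 long (front edge 38 mm ahead of the origin), 68 wide (64 inside), floor 2 mm thick, open at +x, sides 22 to 34, back 42 mm high. Handle straight back, 16 x 16 mm, 85 long, its axis 58 mm above the underside, its end over the tray's end wall. About 0.15 kg
- scoop_grip (a point): point on the handle's axis: 75 mm behind the scoop's origin, 58 mm above its underside; pinch it here across the handle (16 mm wide)
- marble0_center (a point): centre of a greenish glass marble, 20 mm across, 10.5 g, starting in the tray (the five are alike)
- marble1_center (a point): centre of a greenish glass marble, 20 mm across, 10.5 g, starting in the tray (the five are alike)
- marble2_center (a point): centre of a greenish glass marble, 20 mm across, 10.5 g, starting in the tray (the five are alike)
- marble3_center (a point): centre of a greenish glass marble, 20 mm across, 10.5 g, starting in the tray (the five are alike)
- marble4_center (a point): centre of a greenish glass marble, 20 mm across, 10.5 g, starting in the tray (the five are alike)
- night_lamp: bystander: press-button night lamp, round white plastic base and frosted dome, 84 mm wide, 102 mm high. Origin: centre of its underside
- buddha: bystander: white ceramic Buddha figurine, 80 mm wide, 109 mm high. Origin: centre of its underside
- chopstick_holder: bystander: round bamboo holder full of chopsticks, 76 mm wide, 120 mm high, chopsticks up to 240 mm. Origin: centre of its underside
- round_tin: bystander: round steel tin with its lid closed, 86 mm wide, 50 mm high. Origin: centre of its underside
- jar_lid: bystander: wooden jar lid lying upside down, cork plug up, 76 mm wide, 22 mm high. Origin: centre of its underside
- closed_jar: bystander: glass jar closed with a wooden lid, 76 mm wide, 77 mm high. Origin: centre of its underside
Things that resemble listed ones, but are neither listed nor needed, are in the scene too. What is shaped like the scoop but orange is not meant. What is shaped like the jar but blue or turquoise is not meant.

How it is judged:
By the outcome, as a careful person would: the job done as asked, in the order asked, and still so for the second after the job is handed in, while the arm keeps its last pose, push and grip.
It also fails if it takes over 72 s, if anything falls off the work surface, if the arm or the gripper's body presses on something with over 40 N, if the wrist force passes 120 N, or if a joint passes its speed limit or range.

## Working session

There is one attempt and no reset: what is moved stays moved. The work goes in short steps, Python scripts to look and compute and a tool call to move; the robot and the scene stay as the last step left them, time stands still between calls to the robot, and variables do not carry over. Pictures are saved under pics/ and viewed, at most 10 in all, crops included, and the job is handed in when it is done.

Besides the shell and the picture viewer there is one more tool, called after "Call:" as name(argument=value, ...), one argument or row to a line, values as JSON. carry_out: Moves the arm, as the interface text tells. Its arguments: {"type":"object","properties":{"moves":{"type":"string"}},"required":["moves"]}

```bash
mkdir -p pics && ls && python3 - <<'E'
from cell import telemetry, eyes, ticket
import cv2,numpy as np
for n in("scene","top"):
    p,d=eyes.grab_frame(n); cv2.imwrite(f"pics/{n}0.png",p[:,:,::-1]); np.savez(f"pics/{n}0.npz",p=p,d=d)
    c=eyes.camera_params(n); print(n,c["K"].tolist(),np.round(c["extrinsics"],4).tolist())
    a=c["extrinsics"]; print(-a[:3,:3].T@a[:3,3])
print(telemetry.state())
E
```

```text
pics
scene [[461.2523350470597, 0.0, 316.4585368280589], [0.0, 461.2523350470597, 189.98104477632572], [0.0, 0.0, 1.0]] [[0.0664, 0.9978, -0.0025, -0.0177], [0.5598, -0.0393, -0.8277, -0.1873], [-0.826, 0.0536, -0.5611, 1.7454], [0.0, 0.0, 0.0, 1.0]]
[ 1.54769046 -0.08318103  0.82428396]
top [[388.373579925864, 0.0, 317.59562310970625], [0.0, 388.373579925864, 195.98836555443407], [0.0, 0.0, 1.0]] [[0.0244, -0.9996, 0.0147, -0.0429], [-0.996, -0.0256, -0.086, 0.5616], [0.0863, -0.0125, -0.9962, 0.9264], [0.0, 0.0, 0.0, 1.0]]
[ 0.48043265 -0.0168554   0.97176496]
{'t': 0.1, 'q': array([ 1.16680549,  0.52197414, -0.0363245 ,  1.59994575,  0.021185  ,
        1.0210986 , -0.1128322 ]), 'qd': array([-2.33319753e-04, -7.76520700e-04,  1.90083446e-04, -1.71540548e-04,
        8.97694815e-05,  1.06152020e-03,  1.42874653e-03]), 'joint_efforts': array([ 4.38135612e-03, -9.28485775e+01,  1.98376983e+00, -3.70526111e+01,
        1.80703547e-02,  5.46243740e-03,  7.51444099e-05]), 'tcp_pos': array([ 0.20463774, -0.59022835,  0.2307729 ]), 'tcp_rot': array([-3.14055299e+00,  6.15072105e-05,  3.33737215e-01]), 'force': array([ 0.16247758, -0.46628488, -0.51753135]), 'ft_torque': array([-0.01387627,  0.02454695, -0.00471039]), 'grasp_force': 0.0, 'grip_width': 0.08561157070204549}
```

View pics/scene0.png

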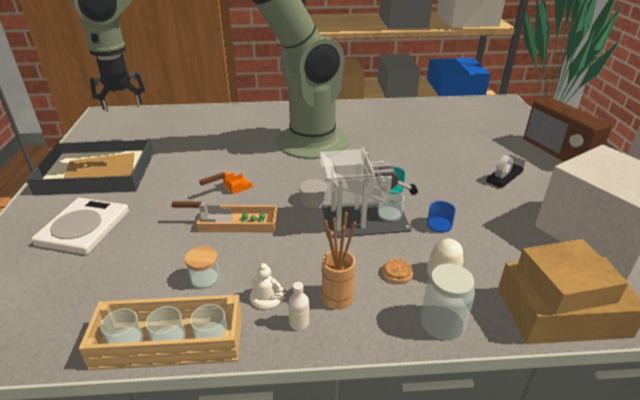

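View pics/top0.png

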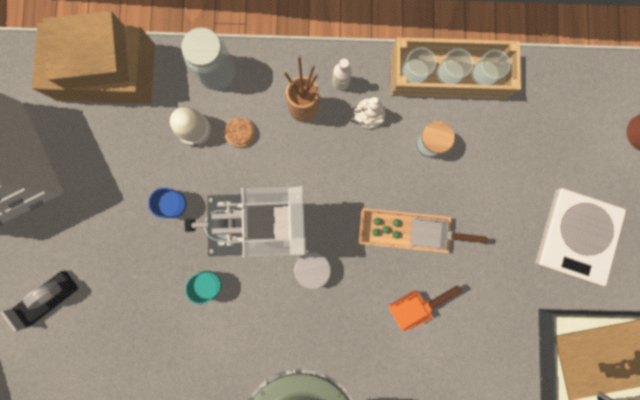

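The top view shows the steel scoop in the tray at (430,235), with its handle running to (487,240). The orange decoy is at (410,310). The marbles lie around (387,228) and the hopper spans (205–305, 188–256), with its black grip at (190,225). The clear jar is under the chute near (222,235), and the blue (168,203) and turquoise (203,288) jars are decoys. I'll take an enlarged crop to confirm.

```bash
cat > h.py <<'E'
import numpy as np,cv2
from scipy.spatial.transform import Rotation as R
from cell import telemetry, eyes, ticket
def ray(n,u,v):
    c=eyes.camera_params(n);E=c["extrinsics"]
    d=E[:3,:3].T@np.linalg.solve(c["K"],[u,v,1.]);return -E[:3,:3].T@E[:3,3],d
def onz(n,u,v,z):
    o,d=ray(n,u,v);return o+d*(z-o[2])/d[2]
def two(a,b):
    (o1,d1),(o2,d2)=ray("scene",*a),ray("top",*b)
    s=np.linalg.lstsq(np.c_[d1,-d2],o2-o1,rcond=None)[0];p,q=o1+d1*s[0],o2+d2*s[1];return (p+q)/2,np.linalg.norm(p-q)
def proj(n,p):
    c=eyes.camera_params(n);E=c["extrinsics"];x=c["K"]@(E[:3,:3]@np.asarray(p)+E[:3,3]);return x[:2]/x[2]
def blobs(m,amin=15):
    k,l,s,c=cv2.connectedComponentsWithStats(m.astype(np.uint8));return [(c[i].round(1).tolist(),s[i].tolist()) for i in range(1,k) if s[i,4]>=amin]
E
python3 - <<'E'
from h import *
t=np.load("pics/top0.npz");s=np.load("pics/scene0.npz")
a=cv2.resize(t["p"][180:265,180:500],None,fx=2.5,fy=2.5,interpolation=3)
b=cv2.resize(s["p"][140:240,165:425],None,fx=3.07,fy=3.07,interpolation=3)
a=a[:,:798];b=b[:,:798]
w=max(a.shape[1],b.shape[1]);f=lambda x:np.pad(x,((0,0),(0,w-x.shape[1]),(0,0)))
cv2.imwrite("pics/crop1.png",np.vstack([f(a),f(b)])[:,:,::-1])
p=t["p"];h=cv2.cvtColor(p,cv2.COLOR_RGB2HSV)
# tray
m=(h[...,0]>5)&(h[...,0]<20)&(h[...,1]>90)&(h[...,2]>110);m[:200]=0;m[260:]=0;m[:,:350]=0;m[:,500:]=0
pts=np.argwhere(m)[:,::-1].astype(np.float32);print("tray",cv2.minAreaRect(pts),)
for c in cv2.boxPoints(cv2.minAreaRect(pts)):print(c,onz("top",*c,.032).round(4))
for n,d in(("top",t),("scene",s)):
    h=cv2.cvtColor(d["p"],cv2.COLOR_RGB2HSV);g=(h[...,0]>45)&(h[...,0]<90)&(h[...,1]>80)
    if n=="top": g[:,:350]=0;g[:,420:]=0;g[:200]=0;g[250:]=0
    else: g[:200]=0;g[230:]=0;g[:,:200]=0;g[:,280:]=0
    print(n,"marb",[(b[0],onz(n,*b[0],.015).round(3).tolist()) for b in blobs(g,5)])
    k=d["p"].max(2)<60
    if n=="top":k[:210]=0;k[240:]=0;k[:,:178]=0;k[:,204:]=0
    else:k[:170]=0;k[200:]=0;k[:,:400]=0;k[:,430:]=0
    print(n,"grip",blobs(k,5))
h=cv2.cvtColor(t["p"],cv2.COLOR_RGB2HSV)
m=(h[...,0]<14)&(h[...,1]>90)&(h[...,2]<130);m[:225]=0;m[250:]=0;m[:,:450]=0;m[:,495:]=0
bb=blobs(m);print("handle",bb,[onz("top",*b[0],.065+.0).round(4) for b in bb])
E
```

```text
tray ((421.797607421875, 231.69973754882812), (126.83683013916016, 36.0969123840332), 5.572198390960693)
[356.92636 243.50497] [ 0.4495 -0.1261  0.032 ]
[360.43137 207.57864] [ 0.5363 -0.1333  0.032 ]
[486.66885 219.8945 ] [ 0.5141 -0.4411  0.032 ]
[483.16385 255.82083] [ 0.4273 -0.4315  0.032 ]
top marb [([377.5, 221.0], [0.505, -0.178, 0.015]), ([396.5, 222.7], [0.502, -0.225, 0.015]), ([385.6, 229.4], [0.485, -0.198, 0.015]), ([375.6, 232.0], [0.478, -0.174, 0.015]), ([395.9, 234.2], [0.474, -0.224, 0.015])]
top grip [([188.7, 224.5], [186, 220, 8, 10, 48])]
scene marb [([244.3, 217.0], [0.48, -0.222, 0.015]), ([261.4, 217.2], [0.485, -0.173, 0.015]), ([253.1, 217.9], [0.486, -0.197, 0.015])]
scene grip [([413.3, 189.6], [410, 185, 7, 9, 43])]
handle [([468.8, 237.4], [452, 233, 35, 10, 181])] [array([ 0.471 , -0.3837,  0.065 ])]
```

View pics/crop1.png

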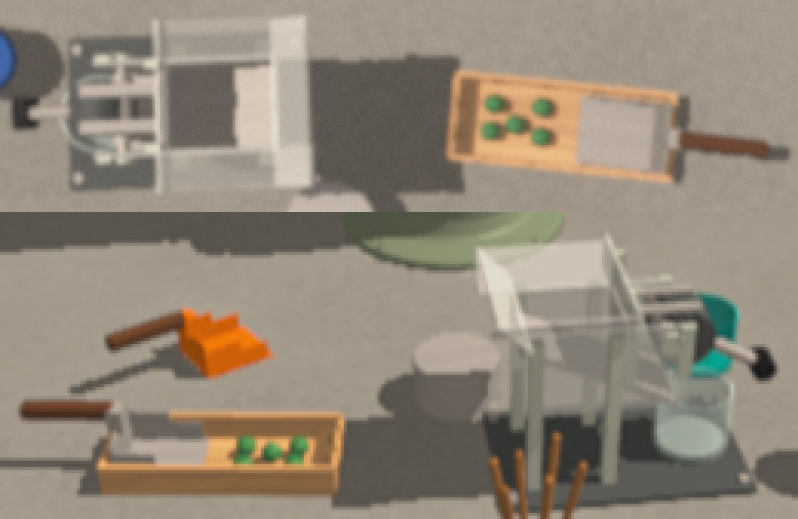

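The crop confirms the targets. The steel scoop lies in the wooden tray with its handle to the right and five green marbles at the tray's left (ramp) end. The hopper is at the left of the crop with its black grip at crop (25,112), and the clear jar stands under its chute. Next I'll compute the poses.

```bash
python3 - <<'E'
from h import *
t=lambda x,y,z:onz("top",180+x/2.5,180+y/2.5,z)
T=[t(455,72,.032),t(447,160,.032),t(680,95,.032),t(672,182,.032)]
print("tray",np.round(T,4).tolist(),"c",np.mean(T,0).round(4),"len",np.linalg.norm(T[0]-T[2]),np.linalg.norm(T[0]-T[1]))
d=(T[0]+T[1]-T[2]-T[3])[:2];print("yaw",np.arctan2(d[1],d[0]), "edge",[np.arctan2(*(T[a]-T[b])[1::-1]) for a,b in((0,2),(1,3))])
H=[t(684,142,.066),t(770,150,.066),]
print("handle",np.round(H,4).tolist(),np.arctan2(*(H[0]-H[1])[1::-1]))
g,e=two((413.3,189.6),(188.7,224.5));print("levergrip",g.round(4),e, onz("top",188.7,224.5,.1).round(4))
B=[t(70,38,.008),t(72,190,.008)];print("plate front",np.round(B,4).tolist(),np.linalg.norm(B[0]-B[1]))
Rm=[t(306,15,.196),t(313,187,.196)];print("rim back",np.round(Rm,4).tolist(),np.linalg.norm(Rm[0]-Rm[1]))
F=[t(154,18,.202),t(158,192,.202)];print("front",np.round(F,4).tolist())
s=lambda x,y,z:onz("scene",165+x/3.07,140+(y-212)/3.07,z)
print("scene plate", s(752,490,.008).round(4), "jar base",s(690,450,.008).round(4))
E
```

```text
tray [[0.5334, -0.1371, 0.032], [0.4485, -0.1307, 0.032], [0.5166, -0.3565, 0.032], [0.4326, -0.3482, 0.032]] c [ 0.4828 -0.2431  0.032 ] len 0.21995127460740835 0.08523971942688768
yaw 1.4960317049766731 edge [np.float64(1.4941201222794698), np.float64(1.4979590688119986)]
handle [[0.4716, -0.3477, 0.066], [0.4661, -0.4283, 0.066]] 1.5029101156883273
levergrip [0.4849 0.2609 0.0905] 0.00020857763536348813 [0.4848 0.2578 0.1   ]
plate front [[0.5589, 0.2429, 0.008], [0.4097, 0.2337, 0.008]] 0.14953069471814234
rim back [[0.567, 0.0044, 0.196], [0.4303, -0.0049, 0.196]] 0.13704016235302519
front [[0.5608, 0.1249, 0.202], [0.4239, 0.1161, 0.202]]
scene plate [0.5656 0.2415 0.008 ] jar base [0.5028 0.1971 0.008 ]
```

```bash
cat >> h.py <<'E'
def tool(psi,lean=0): return R.from_euler('z',psi)*R.from_euler('x',np.pi)*R.from_euler('y',lean)
def plan(wps,start=None):
    """wps: (tcp, Rotation, rows, grip_cm); prints rows in move units"""
    s=telemetry.state();p,r=start or (s["tcp_pos"],R.from_euler('xyz',s["tcp_rot"]))
    for P,Q,n,g in wps:
        P=np.asarray(P);w=(r.inv()*Q).as_rotvec()/n;d=(P-p)/n;out=[]
        for i in range(n):
            a=np.round(r.inv().apply(d)*100,2);b=np.round(w,3)
            out.append(" ".join(f"{v:g}" for v in [*(a+0),*(b+0),g]));r=r*R.from_rotvec(w)
        p=P;r=Q;print("; ".join(out))
def scoop(nose,psi,up):
    """tcp pose for the scoop's front edge (underside) at nose, pitched up by `up`"""
    Q=tool(psi,up);return np.asarray(nose)+Q.apply([-.113,0,-.058+.019]),Q
E
python3 - <<'E'
from h import *
Q=tool(1.496);plan([([.40,-.44,.18],tool(1.0),4,5),([.4725,-.380,.14],Q,4,5),([.4725,-.380,.044],Q,4,5)])
E
```

```text
5.84 -1.95 1.27 0 0 -0.167 5; 6.09 -0.95 1.27 0 0 -0.167 5; 6.16 0.07 1.27 0 0 -0.167 5; 6.06 1.09 1.27 0 0 -0.167 5
2.24 0.71 1 0 0 -0.124 5; 2.14 0.99 1 0 0 -0.124 5; 2 1.24 1 0 0 -0.124 5; 1.83 1.48 1 0 0 -0.124 5
0 0 2.4 0 0 0 5; 0 0 2.4 0 0 0 5; 0 0 2.4 0 0 0 5; 0 0 2.4 0 0 0 5
```

Call:
carry_out(
  moves="5.8 -2 1.3 0 0 -0.167 5; 6.1 -0.9 1.3 0 0 -0.167 5; 6.1 0 1.3 0 0 -0.167 5; 6.1 1.1 1.3 0 0 -0.167 5; 2.2 0.7 1 0 0 -0.124 5; 2.1 1 1 0 0 -0.124 5; 2 1.2 1 0 0 -0.124 5; 1.8 1.5 1 0 0 -0.124 5",
)

```text
t: 1.1
tcp_pos: [0.4701, -0.3808, 0.139]
tcp_rot: [-3.141, -0.0, 1.502]
force: [1.0, 0.3, -0.1]
grip_width: 0.05
grasp_force: 0.0
```

```bash
python3 - <<'E'
from h import *
s=telemetry.state();print(s["tcp_pos"],s["tcp_rot"],s["q"])
Q=tool(1.496);plan([([.4725,-.380,.10],Q,2,5)])
p,_=eyes.grab_frame("top");cv2.imwrite("pics/t1.png",cv2.resize(p[170:290,330:530],None,fx=4,fy=4,interpolation=3)[:,:,::-1])
E
```

```text
[ 0.47011385 -0.38081398  0.13902336] [-3.14116628e+00 -3.32154608e-04  1.50186386e+00] [ 0.82337246  0.61733304 -0.35047729  1.72236768  0.26765726  0.84973182
  0.28551754]
0.05 0.12 1.95 0 0 0.003 5; 0.05 0.12 1.95 0 0 0.003 5
```

Call:
carry_out(
  moves="0 0 2.5 0 0 0 5; 0 0 2.5 0 0 0 5; 0 0 2.5 0 0 0 5; 0 0 2 0 0 0 5; 0 0 0 0 0 0 1; 0 0 0 0 0 0 1; 0 0 0 0 0 0 1; 0 0 0 0 0 0 1",
)

```text
t: 2.15
tcp_pos: [0.4701, -0.3818, 0.0453]
tcp_rot: [3.141, 0.001, 1.498]
force: [1.1, -0.3, 1.9]
grip_width: 0.0151
grasp_force: 61.4
```

```bash
python3 - <<'E'
from h import *
s=telemetry.state();print(s["tcp_pos"],s["tcp_rot"],s["force"])
p,_=eyes.grab_frame("top");q,_=eyes.grab_frame("scene")
a=cv2.resize(p[170:270,330:530],None,fx=4,fy=3,interpolation=3);b=cv2.resize(q[140:240,150:350],None,fx=4,fy=3,interpolation=3)
cv2.imwrite("pics/t1.png",np.vstack([a,b])[:,:,::-1])
E
```

```text
[ 0.47006359 -0.38184172  0.04531897] [3.14053140e+00 7.48163024e-04 1.49754109e+00] [ 1.10164956 -0.32746742  1.92543604]
```

View pics/t1.png

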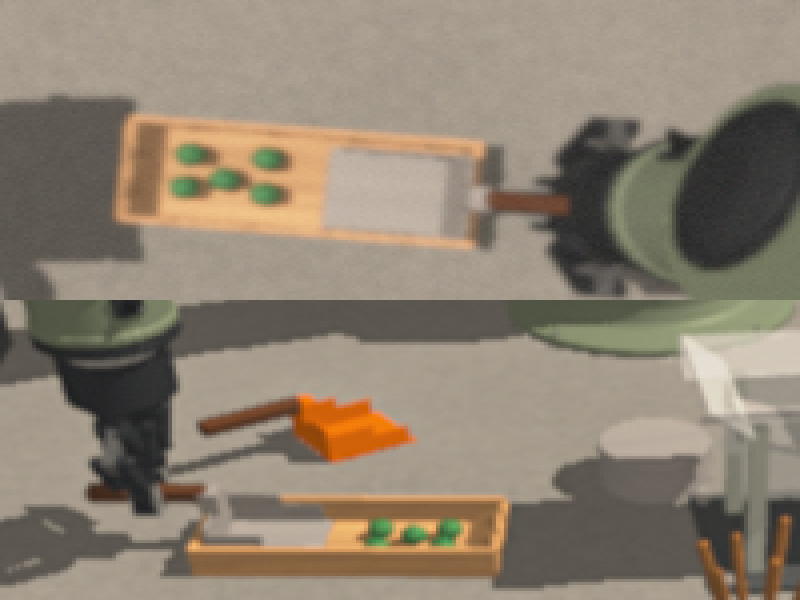

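The crop shows the fingers closed on the wooden handle at about (560,205). The scoop lies flat with its front edge at (328,190), and the marbles are at (175–280, 150–200), ahead of the ramp base at x≈165. Now I'll scoop.

Call:
carry_out(
  moves="1 0 0 0 0 0 1; 1.3 0 0 0 0 0 1; 1.3 0 0 0 0 0 1; 1.3 0 0 0 0 0 1; 1.3 0 0 0 0 0 1; 1.3 0 0 0 0 0 1; 1.2 0 0 0 0 0 1; 1 0 0 0 0 0 1",
)

```text
t: 3.25
tcp_pos: [0.4771, -0.2855, 0.0453]
tcp_rot: [3.14, 0.002, 1.497]
force: [-5.7, -22.4, 11.1]
grip_width: 0.0147
grasp_force: 63.3
```

```bash
cat > look.py <<'E'
from h import *;import sys
s=telemetry.state();print(s["tcp_pos"].round(4),s["tcp_rot"].round(3),s["force"].round(1),s["grip_width"])
for n in("top","scene"):
    p,d=eyes.grab_frame(n);np.savez(f"pics/{n}_last.npz",p=p,d=d)
    h=cv2.cvtColor(p,cv2.COLOR_RGB2HSV);g=(h[...,0]>45)&(h[...,0]<90)&(h[...,1]>80)
    if n=="top": g[:,:230]=0;g[:,420:]=0;g[:180]=0;g[265:]=0
    else: g[:140]=0;g[235:]=0;g[:,:190]=0;g[:,425:]=0
    print(n,[(b[0],b[1][4]) for b in blobs(g,4)])
if len(sys.argv)>1:
    r,q=(np.load(f"pics/{n}_last.npz")["p"] for n in("top","scene"))
    x,y,u,v=map(int,sys.argv[2:6])
    cv2.imwrite(f"pics/{sys.argv[1]}.png",np.vstack([cv2.resize(r[y:y+100,x:x+200],None,fx=4,fy=3,interpolation=3),cv2.resize(q[v:v+100,u:u+200],None,fx=4,fy=3,interpolation=3)])[:,:,::-1])
E
python3 look.py t2 330 170 150 140
```

```text
[ 0.4771 -0.2855  0.0453] [3.140e+00 2.000e-03 1.497e+00] [ -5.7 -22.4  11.1] 0.014673794301819929
top [([372.9, 225.3], 167)]
scene [([399.8, 173.4], 113), ([396.5, 189.4], 84), ([263.9, 216.1], 92)]
```

View pics/t2.png

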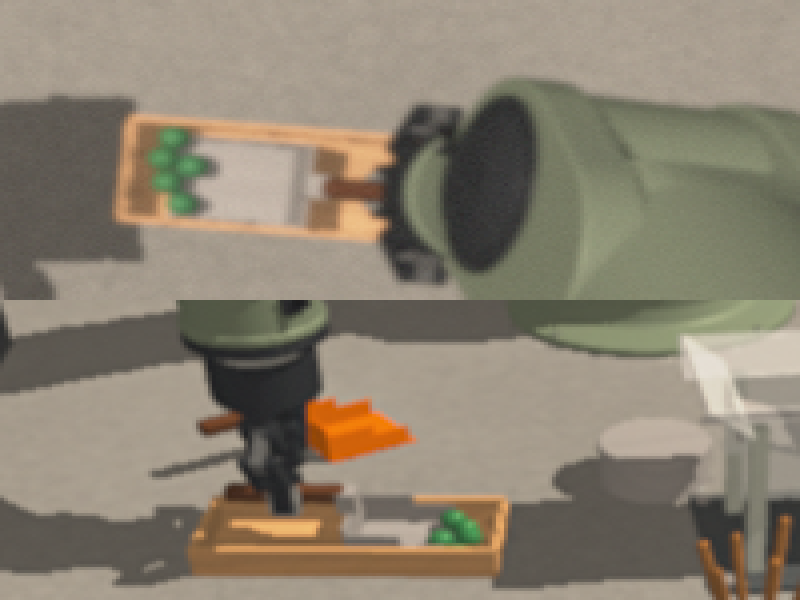

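The crop shows all five marbles bunched between the scoop lip (≈188,175) and the ramp, with two of them up on the ramp. About 1 cm is left to the ramp base, so I'll push on gently.

Call:
carry_out(
  moves="0.3 0 0 0 0 0 1; 0.3 0 0 0 0 0 1; 0.3 0 0 0 0 0 1; 0.2 0 0 0 0 0 1; 0 0 0 0 0 0 1",
)

```text
t: 3.98
tcp_pos: [0.479, -0.2794, 0.0466]
tcp_rot: [3.136, 0.007, 1.493]
force: [1.9, -31.2, 13.3]
grip_width: 0.015
grasp_force: 63.8
```

```bash
python3 look.py t3 330 170 150 140
```

```text
[ 0.479  -0.2794  0.0466] [3.136 0.007 1.493] [  1.9 -31.2  13.3] 0.0149988589457886
top [([371.4, 224.4], 165)]
scene [([399.8, 173.4], 113), ([396.4, 189.4], 85), ([265.4, 216.3], 89)]
```

View pics/t3.png

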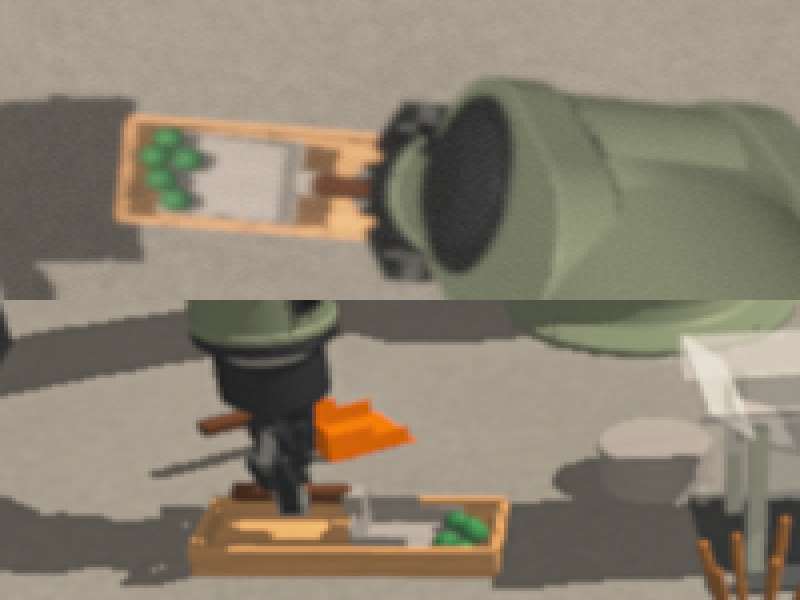

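The crop shows the marbles pinched between the lip (≈190,180) and the ramp. I'll shake instead: quick short retreats so the marbles roll down the ramp over the lip, then forward again.

Call:
carry_out(
  moves="-2.4 0 0 0 0 0 1; 0 0 0 0 0 0 1; 1 0 0 0 0 0 1; 1 0 0 0 0 0 1; -1.8 0 0 0 0 0 1; 0 0 0 0 0 0 1; 1.5 0 0 0 0 0 1; 0 0 0 0 0 0 1",
)

```text
t: 5.08
tcp_pos: [0.4777, -0.2812, 0.0452]
tcp_rot: [3.14, 0.001, 1.497]
force: [0.6, -4.1, 7.5]
grip_width: 0.0146
grasp_force: 62.3
```

```bash
python3 look.py t4 330 170 150 140
```

```text
[ 0.4777 -0.2812  0.0452] [3.140e+00 1.000e-03 1.497e+00] [ 0.6 -4.1  7.5] 0.014575594208741643
top [([371.6, 221.1], 59), ([382.9, 222.7], 20), ([380.8, 232.7], 20), ([372.3, 235.5], 22)]
scene [([399.8, 173.4], 113), ([396.3, 189.4], 84), ([261.5, 216.3], 100)]
```

View pics/t4.png

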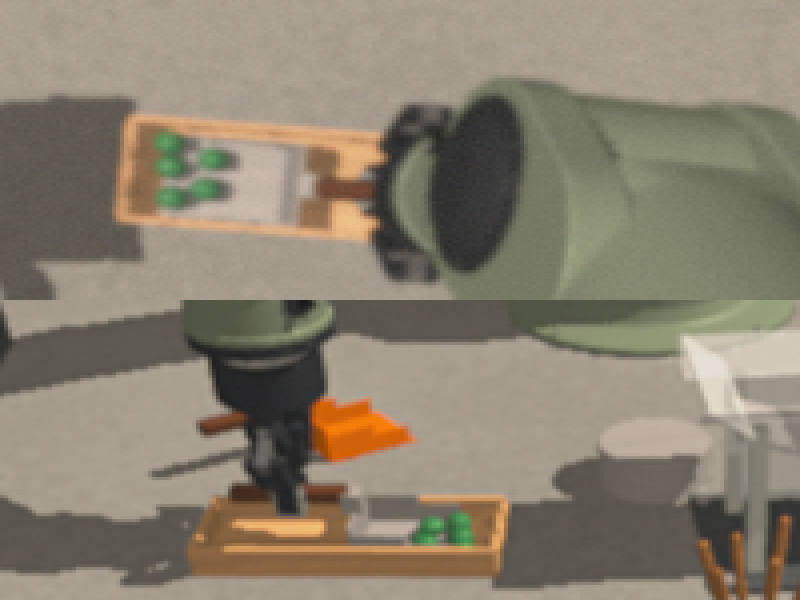

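The crop shows two marbles on the scoop floor at (212,160) and (207,190), with three at the lip (x≈170). I'll repeat the shake.

Call:
carry_out(
  moves="1 0 0 0 0 0 1; 0.3 0 0 0 0 0 1; -2.4 0 0 0 0 0 1; 0 0 0 0 0 0 1; 1.2 0 0 0 0 0 1; 1.1 0 0 0 0 0 1; -1.8 0 0 0 0 0 1; 1.6 0 0 0 0 0 1",
)

```text
t: 6.18
tcp_pos: [0.4783, -0.2757, 0.0455]
tcp_rot: [3.138, 0.004, 1.493]
force: [-1.2, -51.9, 27.2]
grip_width: 0.0148
grasp_force: 66.6
```

```bash
python3 look.py
```

```text
[ 0.4783 -0.2757  0.0455] [3.138 0.004 1.493] [ -1.2 -51.9  27.2] 0.014791370330280386
top [([372.3, 219.4], 28), ([381.8, 222.6], 20), ([371.7, 227.4], 29), ([380.3, 232.9], 24), ([370.8, 235.2], 25)]
scene [([399.8, 173.4], 113), ([396.4, 189.4], 85), ([261.9, 216.1], 104)]
```

```bash
python3 - <<'E'
from h import *
s=telemetry.state();p=s["tcp_pos"];Q=tool(1.496)
nose=p-Q.apply([-.113,0,-.039]);print(nose.round(4))
f=Q.apply([1,0,0]);z=np.array([0,0,1])
W=[]
for a,b,u,n in((.004,.008,.10,2),(.014,.022,.26,3),(.016,.05,.36,3)):
    P,q=scoop(nose+a*f+b*z,1.496,u);W.append((P,q,n,1))
plan(W,(p,Q))
E
```

```text
[ 0.487  -0.1618  0.0069]
0.03 0 0.17 0 0.05 0 1; 0.02 0 0.18 0 0.05 0 1
0.22 0 0.19 0 0.053 0 1; 0.21 0 0.2 0 0.053 0 1; 0.2 0 0.21 0 0.053 0 1
0.19 0 -0.5 0 0.033 0 1; 0.21 0 -0.5 0 0.033 0 1; 0.23 0 -0.49 0 0.033 0 1
```

Call:
carry_out(
  moves="0 0 0.12 0 0.05 0 1; 0 0 0.12 0 0.05 0 1; 0.2 0 0.12 0 0.053 0 1; 0.2 0 0.1 0 0.053 0 1; 0.2 0 0.1 0 0.053 0 1; 0.2 0 -0.5 0 0.033 0 1; 0.1 0 -0.5 0 0.033 0 1; 0 0 -1 0 0.033 0 1",
)

```text
t: 7.28
tcp_pos: [0.478, -0.2668, 0.0598]
tcp_rot: [-3.141, -0.361, 1.498]
force: [0.3, -0.0, -2.2]
grip_width: 0.0147
grasp_force: 62.8
```

```bash
python3 look.py
```

```text
[ 0.478  -0.2668  0.0598] [-3.141 -0.361  1.498] [ 0.3 -0.  -2.2] 0.014715958196631261
top [([389.9, 229.6], 173)]
scene [([399.8, 173.4], 113), ([396.4, 189.4], 85), ([251.8, 203.0], 63)]
```

```bash
python3 - <<'E'
from h import *
W=[]
for n,psi,u,k in(([.487,-.15,.26],1.498,.36,8),([.4975,.043,.265],1.63,.36,8)):
    P,q=scoop(n,psi,u);W.append((P,q,k,1))
plan(W)
E
```

```text
0.85 0.01 -2.31 0 0 0 1; 0.85 0.01 -2.31 0 0 0 1; 0.85 0.01 -2.31 0 0 0 1; 0.85 0.01 -2.31 0 0 0 1; 0.85 0.01 -2.31 0 0 0 1; 0.86 0.01 -2.31 0 0 0 1; 0.86 0.01 -2.31 0 0 0 1; 0.86 0.01 -2.31 0 0 0 1
2.29 0.15 0.8 0.006 0 -0.015 1; 2.29 0.19 0.8 0.006 0 -0.015 1; 2.29 0.23 0.79 0.006 0 -0.015 1; 2.29 0.27 0.79 0.006 0 -0.015 1; 2.28 0.31 0.79 0.006 0 -0.015 1; 2.28 0.35 0.79 0.006 0 -0.015 1; 2.27 0.39 0.79 0.006 0 -0.015 1; 2.26 0.43 0.79 0.006 0 -0.015 1
```

Call:
carry_out(
  moves="0.6 0 -1.5 0 0 0 1; 0.8 0 -2.3 0 0 0 1; 0.9 0 -2.4 0 0 0 1; 0.9 0 -2.5 0 0 0 1; 0.9 0 -2.5 0 0 0 1; 0.9 0 -2.5 0 0 0 1; 0.9 0 -2.5 0 0 0 1; 0.8 0 -2.2 0 0 0 1",
)

```text
t: 8.38
tcp_pos: [0.4778, -0.2681, 0.2574]
tcp_rot: [-3.142, -0.357, 1.499]
force: [-0.1, -0.4, -2.0]
grip_width: 0.015
grasp_force: 62.8
```

Call:
carry_out(
  moves="1.5 0.1 0.5 0.006 0 -0.015 1; 2.3 0.2 0.8 0.006 0 -0.015 1; 2.4 0.2 0.8 0.006 0 -0.015 1; 2.6 0.3 0.9 0.006 0 -0.015 1; 2.6 0.3 0.9 0.006 0 -0.015 1; 2.5 0.4 0.9 0.006 0 -0.015 1; 2.4 0.4 0.8 0.006 0 -0.015 1; 1.9 0.4 0.7 0.006 0 -0.015 1",
)

```text
t: 9.38
tcp_pos: [0.504, -0.075, 0.2605]
tcp_rot: [-3.139, -0.358, 1.628]
force: [-1.0, -0.9, -2.1]
grip_width: 0.0147
grasp_force: 62.8
```

```bash
python3 look.py t5 230 170 250 95;  python3 - <<'E'
from h import *
s=telemetry.state();Q=R.from_euler('xyz',s["tcp_rot"]);print("nose",s["tcp_pos"]-Q.apply([-.113,0,-.039]))
W=[]
for n,u,k in(([.4975,.045,.225],.1,4),([.4975,.045,.215],-.25,4),([.4975,.045,.215],-.75,8)):
    P,q=scoop(n,1.63,u);W.append((P,q,k,1))
plan(W)
E
```

```text
[ 0.504  -0.075   0.2605] [-3.139 -0.358  1.628] [-1.  -0.9 -2.1] 0.014749802991026423
top [([309.2, 217.5], 281)]
scene [([318.2, 141.5], 30), ([399.8, 173.4], 113), ([396.3, 189.4], 84)]
nose [0.49695901 0.04532294 0.26384878]
-0.01 0.01 0.22 -0.001 -0.065 0 1; 0.01 0.01 0.22 -0.001 -0.065 0 1; 0.02 0.01 0.21 -0.001 -0.065 0 1; 0.04 0.01 0.21 -0.001 -0.065 0 1
0.48 0 -0.66 0 -0.088 0 1; 0.42 0 -0.7 0 -0.088 0 1; 0.36 0 -0.73 0 -0.088 0 1; 0.29 0 -0.76 0 -0.088 0 1
0.41 0 -0.62 0 -0.063 0 1; 0.37 0 -0.64 0 -0.063 0 1; 0.33 0 -0.66 0 -0.063 0 1; 0.28 0 -0.68 0 -0.063 0 1; 0.24 0 -0.7 0 -0.063 0 1; 0.2 0 -0.71 0 -0.063 0 1; 0.15 0 -0.72 0 -0.063 0 1; 0.11 0 -0.73 0 -0.063 0 1
```

View pics/t5.png

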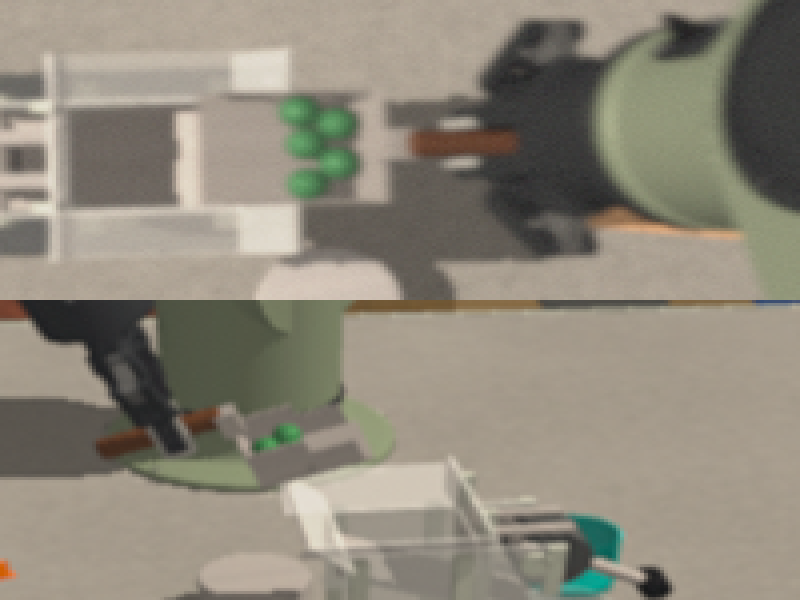

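The crop shows all five marbles at the back of the scoop (280–355, 95–200) and the front edge over the hopper mouth at (200,150), centred on the bin. Now I'll pour.

Call:
carry_out(
  moves="0.1 0 0.2 0 -0.065 0 1; 0.1 0 0.2 0 -0.065 0 1; 0.1 0 0.2 0 -0.065 0 1; 0.1 0 0.2 0 -0.065 0 1; 0.5 0 -0.6 0 -0.088 0 1; 0.4 0 -0.7 0 -0.088 0 1; 0.4 0 -0.7 0 -0.088 0 1; 0.3 0 -0.7 0 -0.088 0 1",
)

```text
t: 10.48
tcp_pos: [0.5028, -0.0538, 0.2807]
tcp_rot: [-3.139, 0.257, 1.627]
force: [-0.3, -0.6, -2.2]
grip_width: 0.0148
grasp_force: 62.8
```

Call:
carry_out(
  moves="0.4 0 -0.6 0 -0.063 0 1; 0.4 0 -0.6 0 -0.063 0 1; 0.3 0 -0.7 0 -0.063 0 1; 0.3 0 -0.7 0 -0.063 0 1; 0.2 0 -0.7 0 -0.063 0 1; 0.2 0 -0.7 0 -0.063 0 1; 0.1 0 -0.7 0 -0.063 0 1; 0 0 0 0 0 0 1",
)

```text
t: 11.48
tcp_pos: [0.5007, -0.0152, 0.3145]
tcp_rot: [-3.137, 0.694, 1.632]
force: [0.2, -0.5, -2.0]
grip_width: 0.0151
grasp_force: 62.9
```

```bash
python3 look.py t6 200 170 270 95;  python3 - <<'E'
from h import *
s=telemetry.state();Q=R.from_euler('xyz',s["tcp_rot"]);print("nose",s["tcp_pos"]-Q.apply([-.113,0,-.039]))
E
```

```text
[ 0.5007 -0.0152  0.3145] [-3.137  0.694  1.632] [ 0.2 -0.5 -2. ] 0.015063100865323155
top []
scene [([399.8, 173.4], 113), ([396.4, 189.4], 83)]
nose [0.49685669 0.04543983 0.21258769]
```

View pics/t6.png

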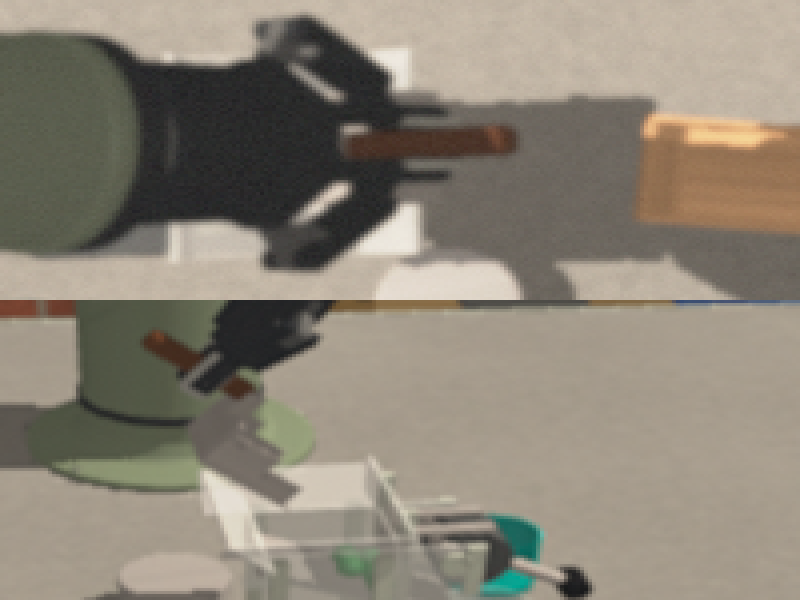

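The crop shows the scoop tipped with its mouth over the bin, and green marbles inside the bin at (355,555). No marbles show in the tray or on the table. Next, the scoop goes back to its spot in the tray.

```bash
python3 - <<'E'
from h import *
plan([([.500,-.12,.335],tool(1.63,0),8,1),([.4705,-.377,.14],tool(1.498),8,1)])
E
```

```text
-1.16 -0.08 0.63 -0.001 0.087 0 1; -1.21 -0.08 0.53 -0.001 0.087 0 1; -1.25 -0.08 0.42 -0.001 0.087 0 1; -1.28 -0.08 0.31 -0.001 0.087 0 1; -1.3 -0.08 0.2 -0.001 0.087 0 1; -1.31 -0.08 0.09 -0.001 0.087 0 1; -1.32 -0.08 -0.03 -0.001 0.087 0 1; -1.31 -0.08 -0.14 -0.001 0.087 0 1
-3.19 -0.56 2.44 0 0 0.016 1; -3.19 -0.51 2.44 0 0 0.016 1; -3.2 -0.45 2.44 0 0 0.016 1; -3.21 -0.4 2.44 0 0 0.016 1; -3.21 -0.35 2.44 0 0 0.016 1; -3.22 -0.29 2.44 0 0 0.016 1; -3.22 -0.24 2.44 0 0 0.016 1; -3.23 -0.19 2.44 0 0 0.016 1
```

Call:
carry_out(
  moves="-0.8 0 -0.3 0 0.07 0 1; -1.2 0 0 0 0.087 0 1; -1.3 0 0 0 0.087 0 1; -1.3 0 0.2 0 0.09 0 1; -1.3 0 0.2 0 0.09 0 1; -1.3 -0.1 0.2 0 0.09 0 1; -1.3 -0.1 0.2 0 0.09 0 1; -1.3 -0.1 0 0 0.09 0 1",
)

```text
t: 12.58
tcp_pos: [0.5027, -0.1075, 0.3465]
tcp_rot: [-3.141, -0.002, 1.625]
force: [-0.3, -0.3, -1.5]
grip_width: 0.0147
grasp_force: 62.8
```

```bash
python3 look.py; python3 - <<'E'
from h import *
plan([([.4705,-.377,.14],tool(1.498),8,1)])
E
```

```text
[ 0.5027 -0.1075  0.3465] [-3.141e+00 -2.000e-03  1.625e+00] [-0.3 -0.3 -1.5] 0.01470184913989207
top [([251.7, 212.0], 37), ([256.2, 225.5], 166)]
scene [([399.8, 173.4], 113), ([396.3, 189.4], 85)]
-3.31 -0.56 2.57 0 0 0.015 1; -3.32 -0.51 2.57 0 0 0.015 1; -3.33 -0.46 2.57 0 0 0.015 1; -3.33 -0.41 2.57 0 0 0.015 1; -3.34 -0.36 2.57 0 0 0.015 1; -3.34 -0.31 2.57 0 0 0.015 1; -3.35 -0.26 2.57 0 0 0.015 1; -3.35 -0.21 2.58 0 0 0.015 1
```

Five marbles (203 px of green) sit behind the gate in the top view. Carrying the scoop back.

Call:
carry_out(
  moves="-2.5 -0.5 1.5 0 0 0.015 1; -3.4 -0.5 2.5 0 0 0.015 1; -3.5 -0.5 2.8 0 0 0.015 1; -3.5 -0.4 2.8 0 0 0.015 1; -3.5 -0.4 2.8 0 0 0.015 1; -3.5 -0.3 2.8 0 0 0.015 1; -3.5 -0.3 2.8 0 0 0.015 1; -3.3 -0.2 2.6 0 0 0.015 1",
)

```text
t: 13.68
tcp_pos: [0.4706, -0.3752, 0.1388]
tcp_rot: [-3.139, 0.002, 1.506]
force: [0.1, 0.5, -1.6]
grip_width: 0.015
grasp_force: 62.8
```

```bash
python3 - <<'E'
from h import *
plan([([.4705,-.377,.047],tool(1.498),4,1)])
p,_=eyes.grab_frame("top")
# scoop/handle direction while held
h=cv2.cvtColor(p,cv2.COLOR_RGB2HSV);m=(h[...,2]>110)&(h[...,1]<40)&(np.indices(h.shape[:2])[0]>195)&(np.indices(h.shape[:2])[0]<270);m[:,:385]=0;m[:,:]&=1
print(telemetry.state()["tcp_pos"],telemetry.state()["tcp_rot"])
E
```

```text
-0.04 0.01 2.3 -0.001 0 0.002 1; -0.04 0.01 2.3 -0.001 0 0.002 1; -0.04 0 2.3 -0.001 0 0.002 1; -0.04 0 2.3 -0.001 0 0.002 1Traceback (most recent call last):
  File "<stdin>", line 5, in <module>
numpy._core._exceptions._UFuncOutputCastingError: Cannot cast ufunc 'bitwise_and' output from dtype('int64') to dtype('bool') with casting rule 'same_kind'
```

Call:
carry_out(
  moves="0 0 2 0 0 0.002 1; 0 0 2 0 0 0.002 1; 0 0 2 0 0 0.002 1; 0 0 1.5 0 0 0.002 1; 0 0 0.8 0 0 0 1; 0 0 0.6 0 0 0 1; 0 0 0.4 0 0 0 1; 0 0 0 0 0 0 1",
)

```text
t: 14.72
tcp_pos: [0.4715, -0.3736, 0.0473]
tcp_rot: [-3.139, 0.001, 1.499]
force: [1.5, 0.3, -1.4]
grip_width: 0.0147
grasp_force: 62.9
```

Call:
carry_out(
  moves="0 0 0.1 0 0 0 1; 0 0 0.1 0 0 0 1; 0 0 0.1 0 0 0 1; 0 0 0 0 0 0 1",
)

```text
t: 15.22
tcp_pos: [0.4716, -0.3742, 0.0447]
tcp_rot: [-3.14, 0.002, 1.498]
force: [-1.6, -4.0, 6.8]
grip_width: 0.0149
grasp_force: 64.1
```

Call:
carry_out(
  moves="0 0 0 0 0 0 2; 0 0 0 0 0 0 3.5; 0 0 0 0 0 0 5; 0 0 0 0 0 0 5; 0 0 -1.5 0 0 0 5; 0 0 -2.5 0 0 0 5; 0 0 -4 0 0 0 5; 0 0 -5 0 0 0 5",
)

```text
t: 16.23
tcp_pos: [0.4714, -0.3731, 0.176]
tcp_rot: [-3.138, 0.001, 1.499]
force: [-0.3, -0.7, -0.4]
grip_width: 0.0499
grasp_force: 0.0
```

```bash
python3 look.py && python3 - <<'E'
from h import *
p=np.load("pics/top_last.npz");d=p["d"]
# heights of scoop floor / tray rim from depth along tray axis
c=eyes.camera_params("top");E=c["extrinsics"]
def h(u,v):
    z=d[v,u];o,r=ray("top",u,v);return (o+r*z).round(3)
for u,v in((415,232),(425,233),(440,234),(415,225),(415,240),(440,228),(440,243),(455,237),(465,238)):print(u,v,h(u,v))
print(telemetry.state()["q"].round(2))
E
```

```text
[ 0.4714 -0.3731  0.176 ] [-3.138e+00  1.000e-03  1.499e+00] [-0.3 -0.7 -0.4] 0.049917982785673935
top [([251.8, 212.1], 36), ([256.3, 225.8], 163)]
scene [([399.8, 173.4], 113), ([396.4, 189.3], 85)]
415 232 [ 0.481 -0.273  0.007]
425 233 [ 0.479 -0.298  0.006]
440 234 [ 0.477 -0.334  0.011]
415 225 [ 0.498 -0.273  0.008]
415 240 [ 0.461 -0.273  0.008]
440 228 [ 0.492 -0.335  0.009]
440 243 [ 0.455 -0.332  0.017]
455 237 [ 0.471 -0.349  0.072]
465 238 [ 0.469 -0.373  0.07 ]
[ 0.84  0.56 -0.39  1.7   0.26  0.92  0.27]
```

The scoop floor reads z≈7 mm at every sampled point, so it lies flat in the tray, and the marbles are still behind the gate. Now the lever.

```bash
python3 - <<'E'
from h import *
psi=1.635;L=-.35;Q=tool(psi,L);g=np.array([.4849,.2609,.0905]);zt=Q.apply([0,0,1]);t=g+.019*zt
print("grasp tcp",t.round(4))
plan([([.47,-.30,.32],tool(1.5),4,4.5),([.48,.06,.33],tool(1.58,-.1),8,4.5),(t-.12*zt+np.array([0,0,.03]),Q,8,4.5),(t-.04*zt,Q,4,4.5)])
E
```

```text
grasp tcp [0.4853 0.2544 0.0727]
1.83 -0.21 -3.5 0.001 0.001 0 4.5; 1.84 -0.22 -3.5 0.001 0.001 0 4.5; 1.84 -0.22 -3.5 0.001 0.001 0 4.5; 1.85 -0.22 -3.5 0.001 0.001 0 4.5
4.5 -0.19 -0.13 0 -0.012 -0.01 4.5; 4.5 -0.15 -0.18 0 -0.012 -0.01 4.5; 4.5 -0.1 -0.24 0 -0.012 -0.01 4.5; 4.49 -0.06 -0.29 0 -0.012 -0.01 4.5; 4.49 -0.01 -0.35 0 -0.012 -0.01 4.5; 4.49 0.03 -0.41 0 -0.012 -0.01 4.5; 4.48 0.08 -0.46 0 -0.012 -0.01 4.5; 4.47 0.12 -0.52 0 -0.012 -0.01 4.5
3.07 0.06 1.13 -0.002 -0.031 -0.007 4.5; 3.1 0.08 1.04 -0.002 -0.031 -0.007 4.5; 3.13 0.1 0.94 -0.002 -0.031 -0.007 4.5; 3.16 0.12 0.84 -0.002 -0.031 -0.007 4.5; 3.19 0.14 0.74 -0.002 -0.031 -0.007 4.5; 3.21 0.16 0.64 -0.002 -0.031 -0.007 4.5; 3.22 0.18 0.54 -0.002 -0.031 -0.007 4.5; 3.24 0.2 0.44 -0.002 -0.031 -0.007 4.5
0.26 0 2.7 0 0 0 4.5; 0.26 0 2.7 0 0 0 4.5; 0.26 0 2.7 0 0 0 4.5; 0.26 0 2.7 0 0 0 4.5
```

Call:
carry_out(
  moves="1.5 -0.2 -3 0 0 0 4.5; 1.9 -0.2 -3.8 0 0 0 4.5; 1.9 -0.2 -3.7 0 0 0 4.5; 1.9 -0.2 -3.5 0 0 0 4.5; 4.5 -0.2 -0.1 0 -0.012 -0.01 4.5; 4.5 -0.1 -0.2 0 -0.012 -0.01 4.5; 4.5 -0.1 -0.2 0 -0.012 -0.01 4.5; 4.5 -0.1 -0.3 0 -0.012 -0.01 4.5",
)

```text
t: 17.32
tcp_pos: [0.4742, -0.1192, 0.3196]
tcp_rot: [-3.139, 0.05, 1.54]
force: [0.5, 0.8, 0.4]
grip_width: 0.0454
grasp_force: 0.0
```

Call:
carry_out(
  moves="4.5 0 -0.3 0 -0.012 -0.01 4.5; 4.5 0 -0.4 0 -0.012 -0.01 4.5; 4.5 0.1 -0.4 0 -0.012 -0.01 4.5; 4.5 0.1 -0.5 0 -0.012 -0.01 4.5; 3.1 0 1.1 0 -0.031 -0.007 4.5; 3.1 0.1 1 0 -0.031 -0.007 4.5; 3.1 0.1 0.9 0 -0.031 -0.007 4.5; 3.2 0.1 0.8 0 -0.031 -0.007 4.5",
)

```text
t: 18.32
tcp_pos: [0.4799, 0.1791, 0.2675]
tcp_rot: [-3.131, 0.222, 1.609]
force: [1.1, -0.9, 0.4]
grip_width: 0.0451
grasp_force: 0.0
```

```bash
python3 - <<'E'
from h import *
s=telemetry.state();print(s["q"].round(2))
psi=1.635;L=-.35;Q=tool(psi,L);g=np.array([.4849,.2609,.0905]);zt=Q.apply([0,0,1]);t=g+.019*zt
plan([(t-.08*zt,Q,8,4.5)])
E
```

```text
[-0.1   0.42 -0.67  1.76  0.45  1.23 -0.89]
1.58 0.11 1.18 -0.002 -0.016 -0.003 4.5; 1.6 0.11 1.15 -0.002 -0.016 -0.003 4.5; 1.61 0.11 1.13 -0.002 -0.016 -0.003 4.5; 1.63 0.11 1.1 -0.002 -0.016 -0.003 4.5; 1.65 0.12 1.07 -0.002 -0.016 -0.003 4.5; 1.67 0.12 1.05 -0.002 -0.016 -0.003 4.5; 1.68 0.12 1.02 -0.002 -0.016 -0.003 4.5; 1.7 0.12 0.99 -0.002 -0.016 -0.003 4.5
```

Call:
carry_out(
  moves="2 0.1 0.8 0 -0.016 -0.003 4.5; 2 0.1 0.8 0 -0.016 -0.003 4.5; 1.8 0.1 0.9 0 -0.016 -0.003 4.5; 1.6 0.1 1 0 -0.016 -0.003 4.5; 1.6 0.1 1.1 0 -0.016 -0.003 4.5; 1.5 0.1 1.2 0 -0.016 -0.003 4.5; 1.4 0.1 1.3 0 -0.016 -0.003 4.5; 1.3 0.1 1.4 0 -0.016 -0.003 4.5",
)

```text
t: 19.32
tcp_pos: [0.4818, 0.2823, 0.1489]
tcp_rot: [-3.122, 0.349, 1.636]
force: [0.6, -0.0, 0.3]
grip_width: 0.0449
grasp_force: 0.0
```

```bash
python3 - <<'E'
from h import *
psi=1.635;L=-.35;Q=tool(psi,L);g=np.array([.4849,.2609,.0905]);zt=Q.apply([0,0,1]);t=g+.019*zt
s=telemetry.state();print(s["tcp_pos"],s["q"].round(2))
plan([(t-.03*zt,Q,3,4.5),(t,Q,2,4.5)])
q,d=eyes.grab_frame("scene");k=q.max(2)<60;k[:183]=0;k[200:]=0;k[:,:400]=0;k[:,:]&=True;k[:,430:]=0;print(blobs(k,5))
E
```

```text
[0.48179498 0.2822627  0.14888219] [-0.39  0.7  -0.59  1.67  0.62  1.24 -1.18]
-0.01 0.09 1.71 -0.006 0 0 4.5; -0.01 0.08 1.71 -0.006 0 0 4.5; -0.01 0.07 1.71 -0.006 0 0 4.5
0 0 1.5 0 0 0 4.5; 0 0 1.5 0 0 0 4.5
[([413.3, 189.6], [410, 185, 7, 9, 43])]
```

Call:
carry_out(
  moves="0 0.1 1.7 -0.006 0 0 4.5; 0 0.1 1.7 -0.006 0 0 4.5; 0 0.1 1.7 -0.006 0 0 4.5; 0 0 1.5 0 0 0 4.5; 0 0 1.5 0 0 0 4.5; 0 0 0 0 0 0 4.5; 0 0 0 0 0 0 2.2; 0 0 0 0 0 0 2.2",
)

```text
t: 20.38
tcp_pos: [0.4845, 0.2547, 0.0744]
tcp_rot: [-3.139, 0.349, 1.637]
force: [-11.9, -1.7, 5.6]
grip_width: 0.0271
grasp_force: 58.9
```

Call:
carry_out(
  moves="0 0 0 0 0 0 2.2; 0 0 0 0 0 0 2.2",
)

```text
t: 20.62
tcp_pos: [0.4845, 0.2547, 0.0744]
tcp_rot: [-3.139, 0.349, 1.637]
force: [-12.7, -0.9, 5.5]
grip_width: 0.0269
grasp_force: 58.8
```

```bash
python3 - <<'E'
from h import *
s=telemetry.state();print(s["tcp_pos"],s["tcp_rot"].round(3),s["grip_width"],s["force"].round(1))
p0,r0=s["tcp_pos"],R.from_euler('xyz',s["tcp_rot"])
g0=p0-r0.apply([0,0,.019]);print("g0",g0)
psi=1.635;xh=np.array([np.cos(psi),np.sin(psi),0]);z=np.array([0,0,1.])
ax=np.array([.4849,.2609,.0905])-.115*(np.cos(np.pi/6)*xh-.5*z);print("axis",ax)
v=g0-ax;a0=np.arctan2(v[2],v@xh);rr=np.hypot(v[2],v@xh);off=v-(v@xh)*xh-v[2]*z;print(np.degrees(a0),rr,off)
W=[];N=24
for i in range(1,N+1):
    a=a0+(np.pi/2-np.radians(0)-a0)*i/N;L=-.35+.8*i/N;Q=tool(psi,L)
    W.append((ax+off+rr*(np.cos(a)*xh+np.sin(a)*z)+Q.apply([0,0,.019]),Q,1,2.2))
plan(W)
E
```

```text
[0.48447427 0.25474963 0.07443037] [-3.139  0.349  1.637] 0.02693701560188388 [-12.7  -0.9   5.5]
g0 [0.48410066 0.26122754 0.09228806]
axis [0.49128984 0.16151227 0.148     ]
-29.130076452655153 0.11444665382366558 [-7.75073142e-04 -4.98310312e-05  0.00000000e+00]
0.18 0 -0.99 -0.002 0.032 0.002 2.2
0.12 0 -0.99 0 0.033 0 2.2
0.07 0 -0.99 0 0.033 0 2.2
0.02 0 -0.99 0 0.033 0 2.2
-0.03 0 -0.99 0 0.033 0 2.2
-0.09 0 -0.98 0 0.033 0 2.2
-0.14 0 -0.97 0 0.033 0 2.2
-0.19 0 -0.96 0 0.033 0 2.2
-0.24 0 -0.94 0 0.033 0 2.2
-0.29 0 -0.93 0 0.033 0 2.2
-0.34 0 -0.91 0 0.033 0 2.2
-0.39 0 -0.88 0 0.033 0 2.2
-0.43 0 -0.86 0 0.033 0 2.2
-0.48 0 -0.83 0 0.033 0 2.2
-0.52 0 -0.8 0 0.033 0 2.2
-0.56 0 -0.77 0 0.033 0 2.2
-0.6 0 -0.73 0 0.033 0 2.2
-0.64 0 -0.7 0 0.033 0 2.2
-0.68 0 -0.66 0 0.033 0 2.2
-0.71 0 -0.62 0 0.033 0 2.2
-0.74 0 -0.58 0 0.033 0 2.2
-0.77 0 -0.53 0 0.033 0 2.2
-0.8 0 -0.49 0 0.033 0 2.2
-0.82 0 -0.44 0 0.033 0 2.2
```

Pinched on the flat ends (27 mm), and the grip angle reads −29°, as expected. Swinging up.

Call:
carry_out(
  moves="0.18 -0.1 -1 0 0.032 0 2.2; 0.12 -0.05 -1 0 0.033 0 2.2; 0.07 0 -1 0 0.033 0 2.2; 0.02 0 -1 0 0.033 0 2.2; -0.03 0 -1 0 0.033 0 2.2; -0.09 0 -1 0 0.033 0 2.2; -0.14 0 -0.97 0 0.033 0 2.2; -0.2 0 -0.96 0 0.033 0 2.2",
)

```text
t: 21.62
tcp_pos: [0.4832, 0.2717, 0.1509]
tcp_rot: [-3.141, 0.083, 1.636]
force: [-5.3, -0.9, -7.5]
grip_width: 0.0269
grasp_force: 59.4
```

Call:
carry_out(
  moves="-0.24 0 -0.94 0 0.033 0 2.2; -0.3 0 -0.93 0 0.033 0 2.2; -0.34 0 -0.91 0 0.033 0 2.2; -0.4 0 -0.88 0 0.033 0 2.2; -0.43 0 -0.86 0 0.033 0 2.2; -0.48 0 -0.83 0 0.033 0 2.2; -0.52 0 -0.8 0 0.033 0 2.2; -0.56 0 -0.77 0 0.033 0 2.2",
)

```text
t: 22.62
tcp_pos: [0.4853, 0.2377, 0.2184]
tcp_rot: [-3.141, -0.181, 1.636]
force: [-5.9, 1.5, -7.7]
grip_width: 0.0268
grasp_force: 59.5
```

```bash
cat > lev.py <<'E'
from h import *
s=telemetry.state();p,r=s["tcp_pos"],R.from_euler('xyz',s["tcp_rot"]);g=p-r.apply([0,0,.019])
psi=1.635;xh=np.array([np.cos(psi),np.sin(psi),0]);ax=np.array([.4913,.1615,.149]);v=g-ax
print("elev",np.degrees(np.arctan2(v[2],v@xh)).round(1),"r",np.hypot(v[2],v@xh).round(4),"along",(v@xh).round(4),"z",g[2].round(4),"lat",(v@[-xh[1],xh[0],0]).round(4),"F",s["force"].round(1),"rot",s["tcp_rot"].round(3),"q",s["q"].round(2))
T=ax+.115*np.array([0,0,1])+(v-(v@xh)*xh)*[1,1,0];Q=tool(psi,.45)
n=8;print("to upright:");plan([(T+Q.apply([0,0,.019]),Q,n,2.2)])
E
python3 lev.py
```

```text
elev 50.4 r 0.1144 along 0.073 z 0.2371 lat 0.001 F [-5.9  1.5 -7.7] rot [-3.141 -0.181  1.636] q [ 0.19  0.51 -0.89  1.86  0.31  0.87 -0.74]
to upright:
-0.77 0 -0.5 0 0.034 0 2.2; -0.76 0 -0.53 0 0.034 0 2.2; -0.74 0 -0.55 0 0.034 0 2.2; -0.72 0 -0.58 0 0.034 0 2.2; -0.7 0 -0.6 0 0.034 0 2.2; -0.68 0 -0.63 0 0.034 0 2.2; -0.66 0 -0.65 0 0.034 0 2.2; -0.64 0 -0.67 0 0.034 0 2.2
```

Call:
carry_out(
  moves="-0.6 0 -0.73 0 0.033 0 2.2; -0.64 0 -0.7 0 0.033 0 2.2; -0.68 0 -0.66 0 0.033 0 2.2; -0.71 0 -0.62 0 0.033 0 2.2; -0.74 0 -0.58 0 0.033 0 2.2; -0.77 0 -0.53 0 0.033 0 2.2; -0.8 0 -0.49 0 0.033 0 2.2; -0.82 0 -0.44 0 0.033 0 2.2",
)

```text
t: 23.62
tcp_pos: [0.4895, 0.1702, 0.2471]
tcp_rot: [3.142, -0.445, 1.637]
force: [-8.7, 6.5, -0.7]
grip_width: 0.0267
grasp_force: 59.2
```

```bash
python3 lev.py && python3 look.py t7 170 180 300 130
```

```text
elev 89.7 r 0.1153 along 0.0006 z 0.2643 lat 0.0012 F [-8.7  6.5 -0.7] rot [ 3.142 -0.445  1.637] q [ 0.62  0.55 -1.09  1.9   0.08  0.82 -0.35]
to upright:
-0.01 0 0 0 0.001 0 2.2; -0.01 0 0 0 0.001 0 2.2; -0.01 0 0 0 0.001 0 2.2; -0.01 0 0 0 0.001 0 2.2; -0.01 0 0 0 0.001 0 2.2; -0.01 0 0 0 0.001 0 2.2; -0.01 0 0 0 0.001 0 2.2; -0.01 0 0 0 0.001 0 2.2
[0.4895 0.1702 0.2471] [ 3.142 -0.445  1.637] [-8.7  6.5 -0.7] 0.026711319319364685
top []
scene [([397.3, 180.3], 325), ([383.6, 188.2], 5)]
```

View pics/t7.png

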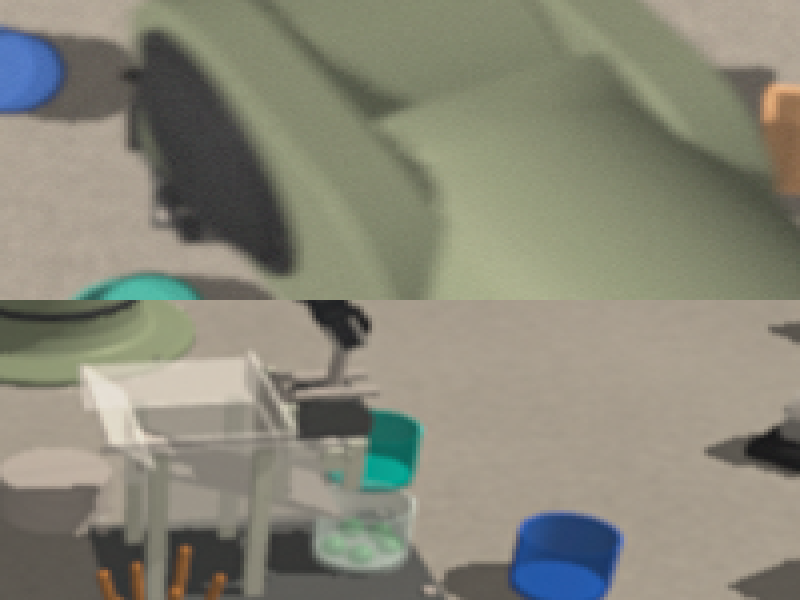

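The crop shows the lever upright with its grip held at (345,320). At least four green marbles are in the clear jar (325–410, 520–560), and none are left in the bin. I'll hold for another second, recheck, and hand in.

Call:
carry_out(
  moves="0 0 0 0 0 0 2.2; 0 0 0 0 0 0 2.2; 0 0 0 0 0 0 2.2; 0 0 0 0 0 0 2.2; 0 0 0 0 0 0 2.2; 0 0 0 0 0 0 2.2; 0 0 0 0 0 0 2.2; 0 0 0 0 0 0 2.2",
)

```text
t: 24.72
tcp_pos: [0.4895, 0.1701, 0.2469]
tcp_rot: [-3.141, -0.443, 1.637]
force: [-8.9, 2.9, 3.2]
grip_width: 0.0271
grasp_force: 59.6
```

```bash
python3 lev.py | head -1 && python3 - <<'E'
from h import *
print(ticket.sign_off())
E
```

```text
elev 89.7 r 0.1151 along 0.0005 z 0.2641 lat 0.0012 F [-8.9  2.9  3.2] rot [-3.141 -0.443  1.637] q [ 0.62  0.55 -1.09  1.9   0.08  0.82 -0.35]
the job is handed in; nothing more can be done
None
```

I handed the job in at about 25 s: all five marbles were scooped into the closed hopper and at least four are visible in the jar, the scoop is flat in the tray, and the lever is held upright at 89.7°; the verdict was not shown.

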